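Charge the crimper's feed hopper and hang up the tote

ROBOT

A 7-joint arm with a two-finger parallel gripper is mounted at the origin on the work surface. World frame = base frame: x ahead of the robot, y to its left, z up, the work surface at z = 0. Lengths are in m, angles in degrees, forces in N, time in s.
With the tool pointing down it reaches from about 0.35 to 0.775 m from the base axis. Payload 3.1 kg.
Tool frame: the origin (TCP) lies on the centre line of the jaws, within the pads' length; the fingertips stand 17 mm ahead of it and the grasp point (between the pads) lies 2 mm behind it (robot.tip_reach is the distance from the TCP to the fingertips, in m); z points along the fingers, y is the line along which they close (so a half turn about z gives the same grasp; the last joint's range is limited). The gripper opens to 85 mm and grips with 20 to 120 N. Pads are 22 mm wide; open, the fingers measure 114 mm over their backs; the gripper's body (76 mm by 85 mm) begins 54 mm behind the grasp point. The pads swing forward as they close: fully open they stand 13 mm farther back than shut.
Start: joints at [-65.988, 17.813, 0.802, 86.603, -0.252, 75.585, -1.558], TCP at [0.245, 0.493, 0.221] pointing down, gripper open.
Joint ranges: [-154.91, 154.91], [-16.99, 109.72], [-72.82, 74.43], [7.12, 147.25], [-82.49, 262.49], [11.32, 116.49], [-174.64, 174.64]. Speed limits (degrees/s): [159.86, 159.86, 180, 180, 180, 180, 180].

INTERFACE

Orientations are given as [roll, pitch, yaw] about the fixed x, y, z axes, in that order (R = Rz(yaw) Ry(pitch) Rx(roll)).
In Python, from station import robot, fingers, vision, workorder, recognise gives the robot as it stands. Calls block until the motion is done:
- robot.move_to(position, orientation): joint-space move of the TCP to a pose.
- robot.line_to(position, orientation=None, velocity=0.15, f_stop=None): straight line of the TCP; orientation=None keeps the orientation; velocity is the mean speed in m/s. With f_stop (N) it stops when the force on the tool has changed by that much, and returns True; else False.
- robot.move_j(angles): joint-space move.
- fingers.gripper_to(opening, force=None): opening from 0.0 (shut) to 1.0 (fully open); force is the grip in N (None keeps the last); returns when the fingers have stopped.
- robot.pause(seconds).
- robot.inverse_kinematics(position, orientation): joint angles nearest the present ones, or None.
- vision.grab_frame(name): name is "side" or "top"; returns the picture (480x640x3 uint8, red, green, blue); there is no depth.
- vision.calibration(name): a dict with "mtx" (3x3 intrinsics, pixels), "k1" (the pictures are not rectified: a ray, as slopes to the right and down, at radius r is drawn at 1 + k1 r^2 times it, then the intrinsics apply), "extrinsics" (4x4, takes a point from world to camera coordinates). Camera axes: x right, y up, looking along -z (the intrinsics and any distortion apply to the point x, -y, -z); pixel columns grow to the right and rows downward; lengths in m; the calibration is good to about 2 mm. A picture is of the moment at which its call begins. calibration takes no time and is no camera call.
A pose or a line that the arm cannot do raises robot.PlanningError and nothing moves.
- workorder.close_job(): hands the job in; it is judged then, once.
Trained networks look in the newest picture that a camera, given by its name, has taken for a name from the list of things; names that differ only in an ending like _2 or _b are one class to them, and where a whole thing is asked for, a point or a joint stands for the part that bears it (a point fixed in the world has none). Each returns a list of dicts, best first, with "p" (0 to 1); they miss things now and then, are a little off and sometimes report something else, mostly with a low value. They report only what shows in the picture. A call takes as long as a camera call. They do not tell look-alikes from the thing itself.
- recognise(label, camera): "rect" ([centre column, centre row, width, height] in pixels, round what is visible of it).
Readings, each from a call of its own:
- robot.current_time_s(): time.
- robot.current_joint_positions(): joint angles.
- robot.current_dq(): joint speeds.
- robot.current_joint_torque(): joint torques, N m.
- robot.current_tool_pos(): TCP position.
- robot.current_eef_rot(): TCP orientation.
- robot.current_contact_force(): force on the tool from outside, world axes, zero at the start.
- robot.current_torque(): the same for the moment, N m.
- robot.current_finger_gap(): opening from 0.0 (shut) to 1.0 (fully open).
- robot.current_gripper_force(): force on a finger pad.
Only numpy, scipy, OpenCV 4.12 (cv2) and the standard library are available. Lean on these libraries where they do the work, as an engineer would, in place of code of your own. Each camera call takes 0.05 s, during which the arm holds its last target. There are 200 camera calls.

TASK

Pick up the yellow tote by its black grip bar and tip it over the blue feed hopper so that all four aluminium corner cleats end up in the hopper. Then hang the empty tote by its grip bar on both prongs of the red hook stand and let it hang there level and still, without disturbing the other things on the bench.

Things in the scene. Friction and masses are not known exactly. Their poses are not given: they have to be found in the camera images.
- tote: yellow scoop-fronted open tote, 157 long (x), 172 wide, walls 40 high, 4 thick, about 0.32 kg. Origin: centre of its underside below the bar; x points to the open front, z up. Floor 4 thick from x = -65 to 60, then a ramp rising 20 degrees to the lip at x = 90, z = 15. Rear wall at x = -67. Black grip bar along y over the origin: 16 thick, z = 92 to 118, 160 long between uprights; open below.
- tote_bar (a point): centre of the tote's grip bar, 105 above the tote's underside; axes as the tote
- cleat0: one of four L-shaped aluminium corner cleats, legs 50 x 50, 18 wide, 22 tall, 55 g, lying in the tote at the start; origin: centre of the 50 x 50 square, on the underside
- cleat1: one of four L-shaped aluminium corner cleats, legs 50 x 50, 18 wide, 22 tall, 55 g, lying in the tote at the start; origin: centre of the 50 x 50 square, on the underside
- cleat2: one of four L-shaped aluminium corner cleats, legs 50 x 50, 18 wide, 22 tall, 55 g, lying in the tote at the start; origin: centre of the 50 x 50 square, on the underside
- cleat3: one of four L-shaped aluminium corner cleats, legs 50 x 50, 18 wide, 22 tall, 55 g, lying in the tote at the start; origin: centre of the 50 x 50 square, on the underside
- hopper: fixed blue open-topped feed hopper on a grey base. Origin: centre of its underside on the bench, z up. Rim at z = 142; mouth inside about 225 (x) by 246 (y); the x sides slope in to a flat steel floor at z = 42, 125 long; the y sides are upright plates, outer faces at y = +-127; nothing stands above the rim
- hook: fixed red hook stand with two level steel prongs. Origin: on the bench below the hanging place, z up. Prongs 8 in diameter, tops at z = 235, at y = +-40; they run towards -x from a cross plate (front face x = 98, up to z = 242) and end at x = -44 in tips bent up to z = 251. Post 30 wide at x = 106 to 130. Base plate 8 thick, x = -10 to 150
- hook_seat (a point): the hanging place: midway between the prongs, level with their tops, 235 above the bench; axes as the hook stand. The tote hangs with its bar across both prongs, the bar's centre near here (13 above), either way round
- mallet: bystander, leave alone: rubber mallet, 260 long, lying on the bench; origin at its underside or axis
- oil: bystander, leave alone: green bottle, 60 in diameter, 150 tall; origin at its underside or axis
- spool: bystander, leave alone: red spool, 110 in diameter, 60 tall, standing on a flange; origin at its underside or axis
- mug: bystander, leave alone: white mug, 80 in diameter, 90 tall; origin at its underside or axis
- driver: bystander, leave alone: screwdriver, 200 long, lying; origin at its underside or axis
- offcut: bystander, leave alone: aluminium profile offcut 60 x 180 x 40; origin at its underside or axis
- carton: bystander, leave alone: cardboard carton 160 x 130 x 90; origin at its underside or axis
Mind the look-alikes: they are no part of the job. Leave any purple look-alike of the cleat0 alone. Leave any turquoise look-alike of the tote alone.

How it is judged (in metres and radians):
On the way, in this order (a step that is already met when the one before it is completed fails the run):
1. the tote is lifted and tipped at the hopper (angle between tote's own z axis and vertical above 0.35 rad and horizontal distance between tote and hopper below 0.3 m and height (world z) of tote_bar above 0.16 m).
2. all four cleats are in the hopper (x of cleat0 in the frame of hopper between -0.115 and 0.115 m and y of cleat0 in the frame of hopper between -0.123 and 0.123 m and z of cleat0 in the frame of hopper between 0.035 and 0.142 m and x of cleat1 in the frame of hopper between -0.115 and 0.115 m and y of cleat1 in the frame of hopper between -0.123 and 0.123 m and z of cleat1 in the frame of hopper between 0.035 and 0.142 m and x of cleat2 in the frame of hopper between -0.115 and 0.115 m and y of cleat2 in the frame of hopper between -0.123 and 0.123 m and z of cleat2 in the frame of hopper between 0.035 and 0.142 m and x of cleat3 in the frame of hopper between -0.115 and 0.115 m and y of cleat3 in the frame of hopper between -0.123 and 0.123 m and z of cleat3 in the frame of hopper between 0.035 and 0.142 m), for 0.2 s.
3. the tote hangs on the hook stand (x of tote_bar in the frame of hook_seat between -0.04 and 0.092 m and y of tote_bar in the frame of hook_seat between -0.045 and 0.045 m and z of tote_bar in the frame of hook_seat between 0.004 and 0.022 m and angle between tote's own z axis and vertical below 0.3 rad and linear speed of tote below 0.05 m/s and contact force between tote and hook above 0.5 N), for 0.2 s.
At the end, for the whole second after the job is handed in: All four cleats lie inside the hopper below its rim. The tote hangs by its bar on the hook stand's prongs: bar centre within 45 mm sideways of the middle, between bent tips and cross plate, 4 to 22 mm above the prong tops, tilted under 0.3 rad, still (under 0.05 m/s) (all of step 2 and all of step 3); the robot touches nothing.
It fails at once if a bystander is moved by more than 30 mm (distance of any of mallet, oil, spool, mug, driver, offcut, carton from where it was at the start of the episode above 0.03 m).
It also fails if it takes over 67 s, if anything falls off the work surface, if the arm or the gripper's body presses on something with over 40 N, if the wrist force passes 120 N, or if a joint passes its speed limit or range.

## Working session

There is one attempt and no reset: what is moved stays moved. The work goes in short steps, each a Python script; the robot and the scene stay as the last script left them, time stands still between calls to the robot, and variables do not carry over. Pictures are saved under pics/ and viewed, at most 10 in all, crops included, and the job is handed in when it is done.

```bash
ls; mkdir -p pics; python3 - <<'E'
from station import robot, fingers, vision, recognise
import cv2
for c in ["side","top"]:
    im=vision.grab_frame(c); cv2.imwrite(f"pics/{c}0.png",im[:,:,::-1])
    k=vision.calibration(c); print(c,k)
    for n in ["tote","cleat0","hopper","hook"]:
        print(n,[( [round(v) for v in d["rect"]],round(d["p"],2)) for d in recognise(n,c)])
print(robot.current_time_s())
E
```

```text
pics
side {'mtx': array([[480.27256668,   0.        , 320.66244774],
       [  0.        , 480.27256668, 241.67596449],
       [  0.        ,   0.        ,   1.        ]]), 'k1': -0.010362666285226581, 'extrinsics': array([[ 0.97089629, -0.23931463,  0.0094284 , -0.4704146 ],
       [ 0.11099808,  0.48450367,  0.86771863, -0.18816731],
       [-0.21222586, -0.84141827,  0.49696628, -1.53509126],
       [ 0.        ,  0.        ,  0.        ,  1.        ]])}
tote [([228, 347, 80, 81], 0.69), ([355, 328, 60, 75], 0.66)]
cleat0 [([367, 351, 13, 8], 0.63), ([298, 365, 20, 22], 0.63), ([342, 331, 16, 19], 0.6), ([369, 332, 9, 8], 0.53), ([343, 346, 18, 13], 0.42), ([392, 237, 17, 40], 0.31)]
hopper [([351, 262, 92, 77], 0.97)]
hook [([366, 350, 15, 9], 0.73), ([322, 205, 38, 63], 0.65)]
top {'mtx': array([[463.42947437,   0.        , 325.0651489 ],
       [  0.        , 463.42947437, 240.81759622],
       [  0.        ,   0.        ,   1.        ]]), 'k1': 0.01513273916256021, 'extrinsics': array([[ 0.01624319, -0.99986275, -0.00326121, -0.01115779],
       [ 0.98899931,  0.01558693,  0.14709659, -0.47495046],
       [-0.14702557, -0.00561465,  0.98911676, -1.34505382],
       [ 0.        ,  0.        ,  0.        ,  1.        ]])}
tote [([429, 354, 72, 77], 0.57), ([147, 260, 42, 33], 0.56)]
cleat0 [([452, 293, 21, 18], 0.67), ([416, 245, 18, 16], 0.5), ([422, 226, 23, 17], 0.46), ([444, 250, 19, 16], 0.45)]
hopper [([334, 204, 93, 91], 0.76), ([499, 286, 8, 33], 0.51)]
hook [([436, 234, 68, 66], 0.22)]
0.5
```

```bash
sleep 3; ls pics
```

```text
side0.png
top0.png
```

View pics/side0.png

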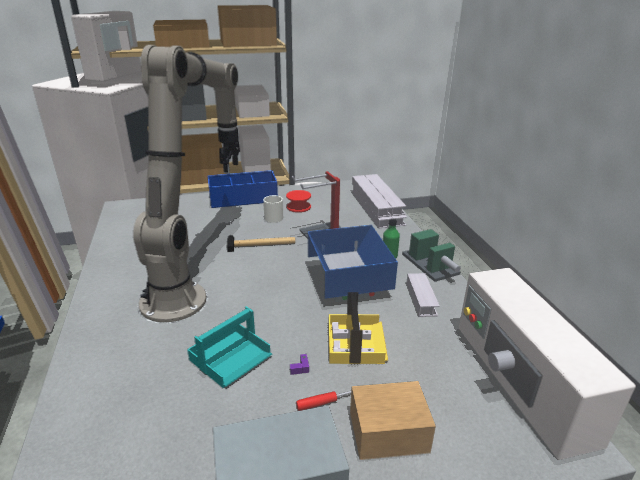

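View pics/top0.png

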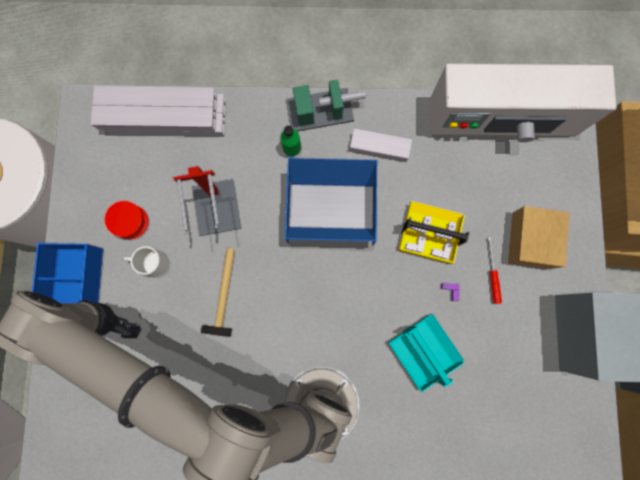

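The side picture shows the yellow tote at (357,338), the turquoise one at (230,347), and the purple cleat at (300,365). In the top picture they are at (433,233), (425,352) and (451,290). The hopper is at (332,202) and the hook stand at (210,205).

Tote candidates are yellow (433,233) and turquoise (425,352), so I choose yellow. Cleat candidates are the four aluminium ones in the yellow tote and the purple one at (451,290), which I leave alone. Next is the close crop check.

```bash
python3 - <<'E'
import cv2,numpy as np
t=cv2.imread("pics/top0.png"); s=cv2.imread("pics/side0.png")
f=lambda im,x,y,w,h,k: cv2.resize(im[y:y+h,x:x+w],None,fx=k,fy=k,interpolation=cv2.INTER_CUBIC)
a=f(t,390,190,90,75,4.4444); b=f(t,165,155,90,75,4.4444)
c=f(s,315,280,100,75,4); d=f(s,290,165,100,75,4)
top=np.hstack([cv2.resize(a,(400,300)),cv2.resize(b,(400,300))]);bot=np.hstack([c,d])
cv2.imwrite("pics/crop1.png",np.vstack([top,bot]))
E
```

```text
(no output)
```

View pics/crop1.png

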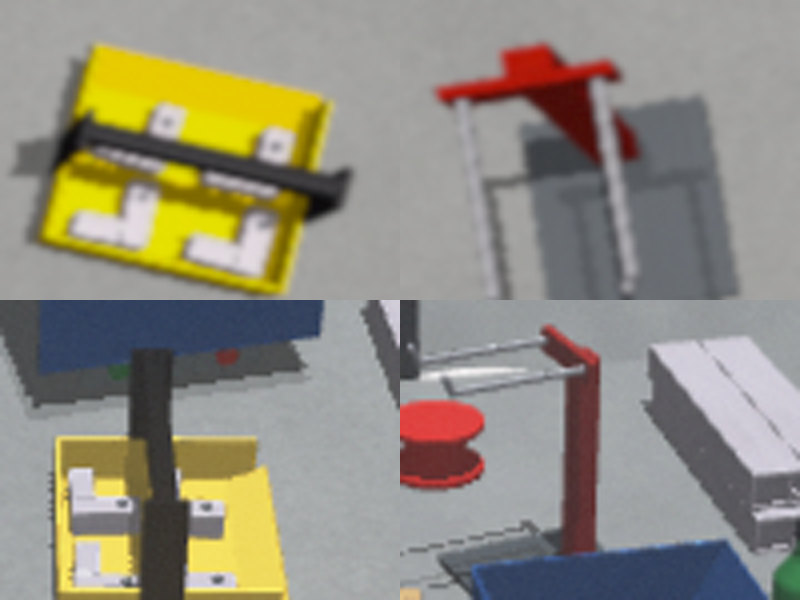

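The crop confirms the yellow tote holds four aluminium cleats. Its scoop front points up the image, towards world +x, with a slight yaw. The hook prongs run down the image from the red cross plate, with tips near (216,220) and (186,221). Next I fit the poses.

```bash
cat > h.py <<'E'
import cv2,numpy as np
from station import vision
from scipy.optimize import minimize,least_squares
C={c:vision.calibration(c) for c in("side","top")}
def proj(c,P):
    k=C[c];P=np.atleast_2d(P);q=P@k["extrinsics"][:3,:3].T+k["extrinsics"][:3,3]
    s=np.c_[q[:,0],-q[:,1]]/-q[:,2:]; s=s*(1+k["k1"]*(s**2).sum(1,keepdims=True))
    return s@k["mtx"][:2,:2].T+k["mtx"][:2,2]
def W(p,L):
    L=np.atleast_2d(L)/1000.;c,s=np.cos(p[2]),np.sin(p[2])
    return np.c_[c*L[:,0]-s*L[:,1]+p[0],s*L[:,0]+c*L[:,1]+p[1],L[:,2]]
def box(x,y,z): return [(a,b,c) for a in x for b in y for c in z]
def hullimg(pts,S=4):
    m=np.zeros((480*S,640*S),np.uint8)
    cv2.fillConvexPoly(m,cv2.convexHull(np.round((pts+.5)*S-.5).astype(np.int32)),1);return m>0
def maskhull(im,rect,f):
    x,y,w,h=rect;hsv=cv2.cvtColor(im,cv2.COLOR_BGR2HSV).astype(int);m=np.zeros((480,640),np.uint8)
    m[y:y+h,x:x+w]=f(*[hsv[y:y+h,x:x+w,i] for i in range(3)])
    n,l,st,_=cv2.connectedComponentsWithStats(m);m=(l==1+np.argmax(st[1:,4])).astype(np.uint8)
    q=np.argwhere(m)[:,::-1].astype(float);q=np.vstack([q+d for d in [(.4,.4),(.4,-.4),(-.4,.4),(-.4,-.4)]])
    return hullimg(q)
def fit(p0,terms):
    def cost(p):
        r=0
        for c,mk,L in terms:
            h=hullimg(proj(c,W(p,L)));r+=1-(h&mk).sum()/(h|mk).sum()
        return r
    s=np.array([[0,0,0],[.02,0,0],[0,.02,0],[0,0,.1]])
    r=minimize(cost,p0,method="Nelder-Mead",options=dict(initial_simplex=np.array(p0)+s,xatol=2e-4,fatol=1e-4,maxiter=120))
    return r.x,r.fun
TOTE=box([-69],[-86,86],[0,40])+[(60,-86,0),(60,86,0),(90,-86,15),(90,86,15),(60,86,40),(60,-86,40)]
BAR=box([-8,8],[-86,86],[92,118])+box([-8,8],[-86,86],[60])
E
cat > fit.py <<'E'
from h import *
t=cv2.imread("pics/top0.png"); s=cv2.imread("pics/side0.png")
yel=lambda h,S,v:(h>20)&(h<35)&(S>120)
blk=lambda h,S,v:(v<60)
blu=lambda h,S,v:(h>100)&(h<125)&(S>90)
red=lambda h,S,v:((h<8)|(h>172))&(S>120)
# inverse projection to bench for initial guess
def inv(c,u,z):
    return least_squares(lambda q:(proj(c,[q[0],q[1],z])[0]-u),[.5,0]).x
g=inv("top",(433,235),.05)
yt=maskhull(t,(395,195,80,75),yel); ys=maskhull(s,(320,305,75,65),yel)
bt=maskhull(t,(395,195,80,75),blk)
r=fit([*g,-.2],[("top",yt,TOTE),("side",ys,TOTE)]);print("tote yellow",r)
rb=fit(r[0],[("top",bt,box([-8,8],[-86,86],[92,118]))]);print("bar",rb)
g=inv("top",(332,202),.1)
HOP=box([-115.5,115.5],[-127,127],[142])
ht=maskhull(t,(280,150,105,100),blu)
rh=fit([*g,0],[("top",ht,HOP+box([-66,66],[-127,127],[42]))]);print("hopper",rh)
obs=[("top",(98,-40,231),(209.6,174)),("side",(98,-40,231),(335.75,182.5)),("top",(98,40,231),(179,177.5)),
("side",(98,40,231),(326.75,175.5)),("top",(-44,-40,243),(216.3,220.3)),("side",(-44,-40,240),(301.75,185))]
f=lambda p:np.concatenate([proj(c,W(p,L))[0]-u for c,L,u in obs])
g=inv("top",(200,205),.23)
k=least_squares(f,[*g,0.1],loss="soft_l1");print("hook",k.x,np.round(f(k.x),1))
out=[]
for c,im in(("top",t),("side",s)):
    b=cv2.resize(im,None,fx=4,fy=4)
    def poly(L,p,col):
        cv2.polylines(b,[np.round((proj(c,W(p,L))+.5)*4-.5).astype(np.int32)],False,col,1)
    for p,col in((r[0],(255,0,255)),(rb[0],(0,255,0))):
        poly([(60,-86,40),(-69,-86,40),(-69,86,40),(60,86,40)],p,col)
        poly([(60,-86,0),(90,-86,15),(90,86,15),(60,86,0)],p,col)
        poly([(8,-80,118),(-8,-80,118),(-8,80,118),(8,80,118),(8,-80,118)],p,col)
    poly([(115,-127,142),(115,127,142),(-115,127,142),(-115,-127,142),(115,-127,142)],rh[0],(0,255,255))
    poly([(62,-123,42),(62,123,42),(-62,123,42),(-62,-123,42),(62,-123,42)],rh[0],(0,255,255))
    for y in(-40,40): poly([(98,y,231),(-44,y,231),(-44,y,251)],k.x,(0,255,0))
    poly([(106,15,242),(130,15,242),(130,-15,242),(106,-15,242)],k.x,(0,255,0)); poly([(106,-15,242),(106,-15,0)],k.x,(0,255,0))
    x,y,w,h=(165,145,320,125) if c=="top" else (285,165,125,210)
    out.append(b[4*y:4*(y+h),4*x:4*(x+w)])
a=cv2.resize(out[0],(800,312)); d=out[1]
d1=d[:288,:400];d2=d[552:,120:500][:288];d2=cv2.resize(d2,(400,288))
d1=cv2.resize(d1,(400,288));cv2.imwrite("pics/ov.png",np.vstack([a,np.hstack([d1,d2])]))
E
time python3 fit.py
```

```text
tote yellow (array([ 0.50066954, -0.31918834, -0.26201729]), np.float64(1.0560767928405512))
bar (array([ 0.49298868, -0.31009885, -0.25513963]), np.float64(0.29976188376400037))
hopper (array([ 0.57762159, -0.01793345, -0.00708794]), np.float64(0.04067126548065669))
hook [0.5149898  0.31968875 0.19166548] [-0.  -0.6  1.2 -1.   0.1  1.1  1.  -1.3 -0.1  5.1  0.3  0.3]
real	0m1.547s
user	0m1.808s
sys	0m0.145s
```

```bash
ls pics
```

```text
crop1.png
ov.png
side0.png
top0.png
```

View pics/ov.png

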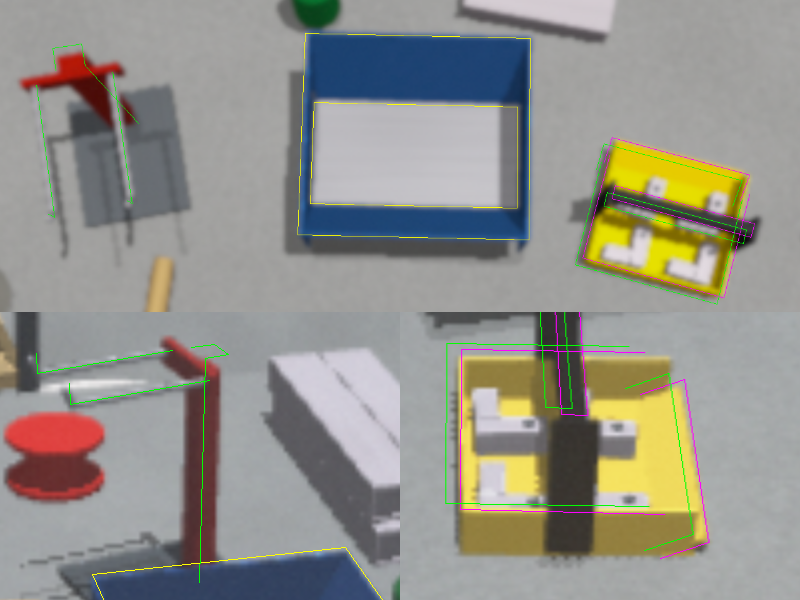

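The overlay shows the tote yellow fit (magenta) on its walls at (580–750,140–297) of the crop, and the hopper fits at (300–530,35–240). The prongs fit at (37–53,88–217). So the poses are tote (0.501,-0.319,-15°), hopper (0.578,-0.018,0°) and hook about (0.512,0.319,11°). Next I check reach for the tipping directions.

```bash
cat > k.py <<'E'
import numpy as np
from scipy.spatial.transform import Rotation as R
from station import robot,fingers,vision
TOTE=np.array([.5007,-.3192]);TY=-15.0
HOP=np.array([.5776,-.018]);HOOK=np.array([.512,.319]);HY=11.0
def tool(phi,th,sg):  # tote heading, tip, grasp side (+-90) -> rpy deg of the tool
    r=R.from_euler("z",phi,degrees=True)*R.from_euler("y",th,degrees=True)*R.from_euler("z",90*sg,degrees=True)*R.from_euler("x",180,degrees=True)
    return r,r.as_euler("xyz",degrees=True).tolist()
def tcp(bar,phi,th,sg):  # bar centre -> TCP (grasp point 2 mm behind TCP)
    r,e=tool(phi,th,sg)
    return (np.array(bar)+r.apply([0,0,.002])).tolist(),e
def tipbar(phi,th,back=.05,zl=.16):  # bar centre with the lip held in place
    q=R.from_euler("zy",[0,0],degrees=True)
    r=R.from_euler("z",phi,degrees=True)*R.from_euler("y",th,degrees=True)
    d=np.array([np.cos(np.radians(phi)),np.sin(np.radians(phi))])
    return np.r_[HOP-back*d,zl]-r.apply([.09,0,-.09])
E
python3 - <<'E'
from k import *
ik=lambda b,p,t,s:robot.inverse_kinematics(*tcp(b,p,t,s))
for s in(1,-1):
    print("pick",s,np.round(ik([*TOTE,.105],TY,0,s) or [],0), "hookA",np.round(ik([*HOOK,.25],HY,0,s) or [],0),"hookB",np.round(ik([*HOOK,.25],HY+180,0,s) or [],0))
    for phi in range(-180,180,30):
        o=[]
        for th in(30,50,65,80,90):
            q=ik(tipbar(phi,th),phi,th,s); o.append(None if q is None else np.round(q).astype(int).tolist())
        print(s,phi,[x is not None for x in o],o[0],o[3])
E
```

```text
Traceback (most recent call last):
ValueError: The truth value of an array with more than one element is ambiguous. Use a.any() or a.all()
```

```bash
python3 - <<'E'
from k import *
def ik(b,p,t,s):
    q=robot.inverse_kinematics(*tcp(b,p,t,s)); return None if q is None else np.round(q).astype(int).tolist()
for s in(1,-1):
    print("pick",s,ik([*TOTE,.105],TY,0,s), "hookA",ik([*HOOK,.25],HY,0,s),"hookB",ik([*HOOK,.25],HY+180,0,s))
    for phi in range(-180,180,30):
        o=[ik(tipbar(phi,th),phi,th,s) for th in(30,50,65,80,90)]
        print(s,phi,[x is not None for x in o],o[0],o[3])
E
```

```text
pick 1 [-3, 36, 52, 91, -30, 68, 40] hookA [-46, 24, 18, 75, -7, 82, -17] hookB [-27, 24, -9, 74, 4, 82, 155]
1 -180 [True, True, True, False, False] [-53, 14, 65, 98, -23, 47, -161] None
1 -150 [True, True, False, True, True] [-45, 18, 65, 96, -44, 61, -117] [-14, 30, 65, 139, 251, 99, -33]
1 -120 [True, True, True, True, True] [-36, 25, 65, 89, -53, 82, -84] [25, 34, 22, 108, -81, 100, -37]
1 -90 [True, True, True, True, True] [-16, 25, 39, 80, -43, 93, -65] [27, 50, 11, 75, -67, 116, -45]
1 -60 [True, True, False, False, False] [-15, 32, 39, 71, -38, 107, -40] None
1 -30 [True, False, False, False, False] [-15, 36, 36, 64, -27, 115, -14] None
1 0 [True, False, False, False, False] [-17, 36, 33, 62, -12, 116, 13] None
1 30 [True, False, False, False, False] [-19, 34, 27, 65, 3, 109, 37] None
1 60 [True, True, True, False, False] [-22, 29, 22, 72, 15, 97, 59] None
1 90 [True, True, True, True, True] [-24, 22, 20, 81, 23, 82, 81] [-62, 57, 50, 80, 34, 90, 64]
1 120 [True, True, True, True, True] [-23, 15, 17, 89, 25, 66, 105] [-48, 31, 8, 112, 73, 86, 38]
1 150 [True, True, True, Tru
[... 569 characters left out ...]
]
-1 -60 [True, True, False, False, False] [-15, 32, 39, 71, -38, 107, 140] None
-1 -30 [True, False, False, False, False] [-13, 35, 31, 64, -25, 115, 164] None
-1 0 [True, False, False, False, False] [-17, 36, 32, 62, -12, 116, -167] None
-1 30 [True, False, False, False, False] [-35, 44, 64, 65, -14, 110, -126] None
-1 60 [True, True, True, False, False] [-43, 39, 64, 73, -5, 95, -103] None
-1 90 [True, True, True, True, True] [-38, 25, 41, 81, 14, 80, -92] [-51, 50, 29, 79, 46, 98, -125]
-1 120 [True, True, True, True, True] [-36, 17, 34, 90, 19, 64, -71] [-50, 31, 10, 112, 72, 85, -142]
-1 150 [True, True, True, True, True] [-37, 11, 37, 96, 11, 50, -37] [-8, 18, -35, 139, 106, 82, -152]
```

```bash
python3 - <<'E'
from k import *
S=1
robot.line_to([.30,.40,.42])
e=tool(TY,0,S)[1]
robot.move_to([.45,.0,.42],e)
p,e=tcp([*TOTE,.105],TY,0,S)
robot.move_to([p[0],p[1],.25],e)
im=vision.grab_frame("side")
print(robot.line_to(p,e,velocity=.12,f_stop=15),robot.current_tool_pos(),p)
fingers.gripper_to(0.0,90)
print(robot.current_finger_gap(),robot.current_gripper_force(),robot.current_contact_force())
print(robot.line_to([p[0],p[1],p[2]+.03],velocity=.08))
print(robot.current_joint_positions(),robot.current_contact_force(),robot.current_finger_gap(),robot.current_time_s())
import cv2
a=vision.grab_frame("side");b=vision.grab_frame("top")
o=np.hstack([cv2.resize(a[200:400,250:450],(400,400)),cv2.resize(b[150:300,350:500],(400,400))])
cv2.imwrite("pics/g1.png",o[:,:,::-1])
E
```

```text
False [ 0.50120734 -0.31977958  0.10392475] [0.5007, -0.3192, 0.103]
0.13965164911377415 88.08004071994219 [ 1.64208121 -1.03550234 -0.04632028]
False
[ -3.33306071  34.16337169  52.53926707  88.45633651 -28.07420919
  71.38465272  38.51785288] [ 1.1035648   0.4346706  -5.44841362] 0.1414850989928008 7.725
```

```bash
sleep 1
```

```text
(no output)
```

View pics/g1.png

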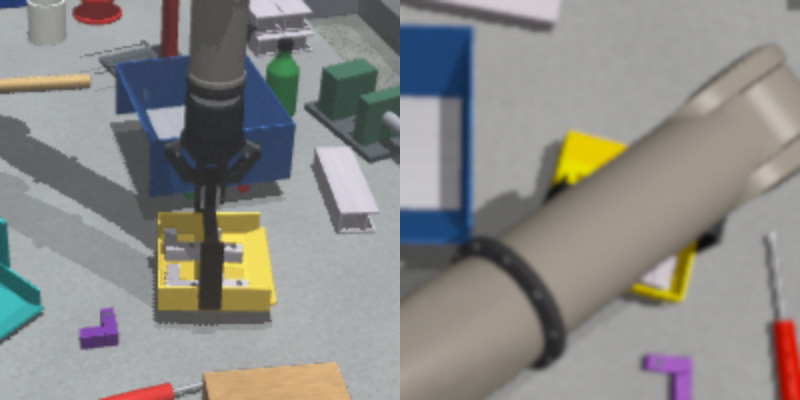

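The side crop shows the gripper closed on the bar at (210,200) and the tote raised level with its cleats. The force reading is 5.4 N, which matches a full tote. Next I tip it.

```bash
python3 - <<'E'
from k import *
import cv2
S=1
p,e=tcp([*TOTE,.36],TY,0,S); robot.line_to(p,e,velocity=.2)
for phi in(25,60,90):
    f=(phi+15)/105; b=np.r_[TOTE,.36]*(1-f)+f*(tipbar(90,30)+[0,0,.07]); b[2]=.36
    robot.move_to(*tcp(b,phi,0,S))
print(np.round(robot.current_joint_positions()),robot.current_time_s())
robot.line_to(*tcp(tipbar(90,30,zl=.18),90,30,S),velocity=.15)
for th in(40,50,60,70,78):
    robot.line_to(*tcp(tipbar(90,th),90,th,S),velocity=.06)
    print(th,np.round(robot.current_joint_positions()),robot.current_contact_force().round(1),round(robot.current_time_s(),1))
robot.pause(.5);print(robot.current_contact_force())
a=vision.grab_frame("side");b=vision.grab_frame("top")
o=np.hstack([cv2.resize(a[150:350,250:450],(400,400)),cv2.resize(b[130:280,270:420],(400,400))])
cv2.imwrite("pics/t1.png",o[:,:,::-1])
E
```

```text
[-12.  23.  33.  64. -12.  96. 107.] 10.5833
40 [-42.  27.  37.  82.  24.  82.  78.] [ 0.2  0.6 -5.3] 11.9
50 [-47.  32.  38.  82.  30.  85.  72.] [-0.1 -0.4 -2.1] 12.4
60 [-52.  38.  39.  82.  34.  88.  67.] [ 0.1 -0.4 -3.7] 12.9
70 [-55.  45.  40.  81.  37.  91.  63.] [-0.7  0.1 -2.7] 13.4
78 [-57.  52.  40.  80.  39.  93.  60.] [ 0.8  0.1 -2.5] 13.8
[ 0.25771228 -0.03822602 -3.08473765]
```

```bash
sleep 1
```

```text
(no output)
```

View pics/t1.png

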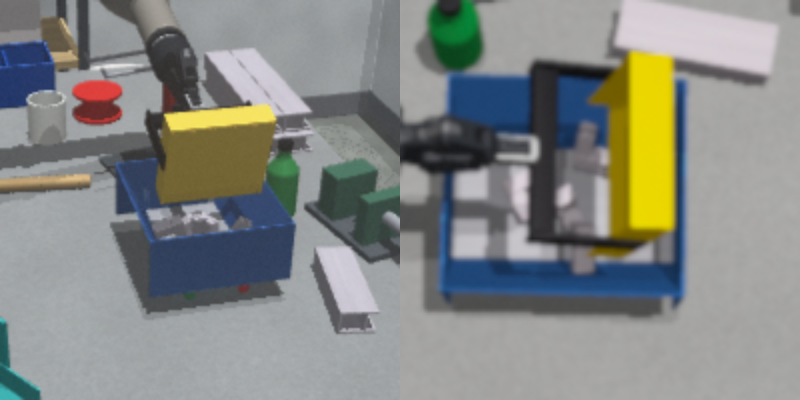

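The hopper at about (560,190) in the crop holds all four aluminium cleats, and the tote is empty at 3.1 N. Next I lift, level the tote and carry it to the hook.

```bash
python3 - <<'E'
from k import *
import cv2
S=1
b=tipbar(90,78)
robot.line_to(*tcp(b+[0,0,.14],90,78,S),velocity=.15)
robot.line_to(*tcp([.54,-.05,.42],90,40,S),velocity=.12)
robot.line_to(*tcp([.52,-.02,.42],90,0,S),velocity=.12)
d=np.array([np.cos(np.radians(HY)),np.sin(np.radians(HY))])
A=HOOK-.18*d
for f,phi in((.33,60),(.66,35),(1,HY)):
    q=np.array([.52,-.02])*(1-f)+A*f
    robot.move_to(*tcp([*q,.42],phi,0,S))
print(np.round(robot.current_joint_positions()),robot.current_contact_force(),robot.current_time_s())
robot.line_to(*tcp([*A,.28],HY,0,S),velocity=.15)
a=vision.grab_frame("side");c=vision.grab_frame("top")
o=np.hstack([cv2.resize(a[140:290,220:370],(400,400)),cv2.resize(c[140:340,140:340],(400,400))])
cv2.imwrite("pics/h1.png",o[:,:,::-1]); print(robot.current_time_s(),robot.current_tool_pos())
E
```

```text
[-71.   3.  30.  78.  -1. 100. -30.] [ 0.87760664 -1.27396956 -2.1552507 ] 19.4333
20.6167 [0.33598823 0.28509293 0.27909083]
```

```bash
sleep 1
```

```text
(no output)
```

View pics/h1.png

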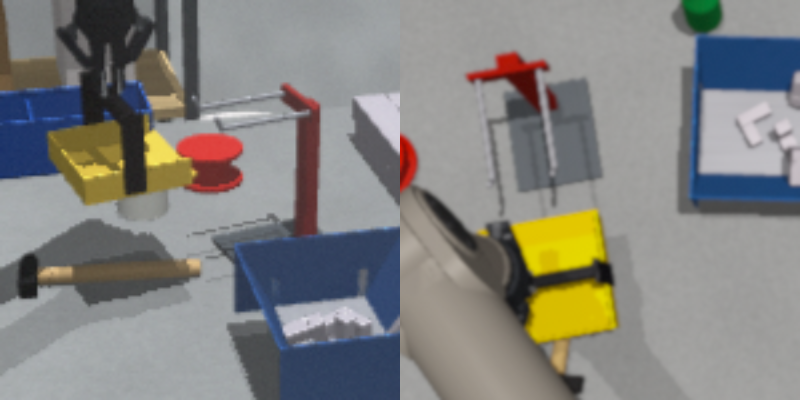

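```bash
python3 - <<'E'
from h import *; from k import HOOK,HY,robot
t=robot.current_tool_pos();p=[t[0],t[1],np.radians(11)]
z0=(t[2]+.002-.105)*1000
L=lambda *a:[np.array(q)+[0,0,z0] for q in a]
print(proj("top",W(p,L((90,-86,15),(-69,-86,40),(0,-80,118),(0,86,118)))).round(1))
print(proj("side",W(p,L((90,-86,15),(-69,-86,0),(0,-86,118)))).round(1))
k=[*HOOK,np.radians(HY)]
for c in("top","side"): print(proj(c,W(k,[(-44,-40,243),(-44,40,243),(98,-40,231),(98,40,231)])).round(1))
im=vision.grab_frame("top");cv2.imwrite("pics/top3.png",im[:,:,::-1])
E
```

```text
[[240.7 243.7]
 [248.2 303.5]
 [235.9 274.8]
 [166.7 287.1]]
[[294.7 204.7]
 [252.3 216.6]
 [269.6 181.9]]
[[216.4 226.5]
 [185.1 232. ]
 [209.8 174.5]
 [179.3 179.7]]
[[301.3 184.7]
 [293.  177. ]
 [336.2 181.7]
 [327.  174.3]]
```

```bash
python3 - <<'E'
from k import *
import cv2
S=1
d=np.array([np.cos(np.radians(HY)),np.sin(np.radians(HY))])
B=HOOK-.012*d
print("in",robot.line_to(*tcp([*B,.28],HY,0,S),velocity=.1,f_stop=8),robot.current_tool_pos(),tcp([*B,.28],HY,0,S)[0],robot.current_contact_force())
print("down",robot.line_to(*tcp([*B,.243],HY,0,S),velocity=.03,f_stop=4),robot.current_tool_pos(),robot.current_contact_force(),robot.current_time_s())
a=vision.grab_frame("side");c=vision.grab_frame("top")
o=np.hstack([cv2.resize(a[140:290,240:390],(400,400)),cv2.resize(c[140:290,140:290],(400,400))])
cv2.imwrite("pics/h2.png",o[:,:,::-1])
E
```

```text
in False [0.49973292 0.31687189 0.27817314] [0.500220473798628, 0.31671029205548146, 0.278] [-1.06208105  0.13332355 -3.63093241]
down True [0.50008773 0.31661021 0.24598598] [ 0.18704133 -0.25380128  5.55692765] 23.475
```

```bash
sleep 1
```

```text
(no output)
```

View pics/h2.png

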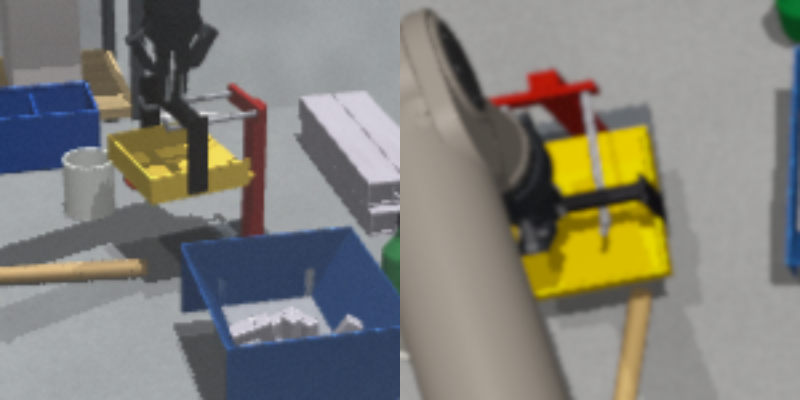

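The side crop shows the bar resting on the prongs at about (190,115), with near-prong contact in the top view at (600,200). Contact came at exactly the expected height. Next I release and retreat.

```bash
python3 - <<'E'
from k import *
import cv2
fingers.gripper_to(0.6)
robot.pause(.3)
t=robot.current_tool_pos()
robot.line_to([t[0],t[1],.45],velocity=.1)
robot.line_to([.33,.20,.50],velocity=.25)
robot.pause(1)
a=vision.grab_frame("side");robot.pause(.5);a2=vision.grab_frame("side");c=vision.grab_frame("top")
print(np.abs(a[140:260,240:390].astype(int)-a2[140:260,240:390]).mean(),robot.current_time_s())
o=np.hstack([cv2.resize(a2[140:290,240:390],(400,400)),cv2.resize(c[140:290,140:290],(400,400))])
cv2.imwrite("pics/h3.png",o[:,:,::-1])
E
```

```text
1.3874074074074074 29.1917
```

```bash
sleep 1
```

```text
(no output)
```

View pics/h3.png

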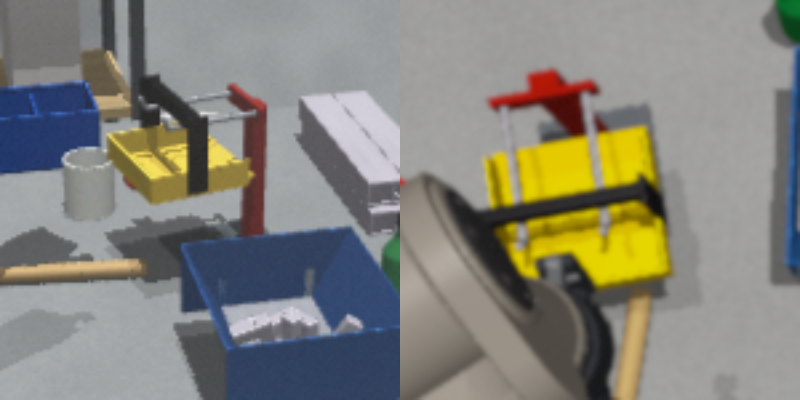

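The tote hangs level on both prongs, with the bar from (490,210) to (655,190) in the top crop, and the gripper is clear. The cleats lie in the hopper at (230–360,325).

```bash
python3 - <<'E'
from station import workorder
print(workorder.close_job())
E
```

```text
the job is handed in; nothing more can be done
None
```

The job is handed in at about 29 s of the 67 s limit: all four cleats are in the hopper and the empty tote hangs level and still on both prongs; no verdict was returned, and I made no separate bystander check.

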